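# Find the concealed catch and open the bearing chest

## Task

Open the birch bearing chest: feel along the inlaid strip in its flat top for the concealed catch pad, press the pad in until the drawer springs ajar, then draw the drawer out to its stop with a fingertip hooked behind its front. Grip nothing, and leave the loose things on and around the chest where they are. Finish clear of the chest with the drawer left open.

Things in the scene. Friction and masses are not known exactly. Their poses are not given: they have to be found in the camera images.
- chest: Low birch plywood chest fixed on the table, 200 mm deep (x), 360 mm wide (y), flat top deck 90 mm above the table; origin at the centre of its underside. x points from its front (drawer side, facing the robot) to its back, y to the robot's left, z up. The front plane is at x = -100 mm. Bystanders stand on the deck 15 mm or more behind the inlaid strip.
- strip_mid (a point): Middle of the inlaid strip, at deck height, 36 mm behind the front plane; axes as the chest. The strip, 52 (x) by 196 mm (y), is flush birch edged with a thin dark line, rigid but for the catch pad: a plain birch rectangle 38 (x) by 58 mm (y), 2 mm below the deck with a 1.5 mm gap round it, its centre at x = 0 and an unreported y between -60 and +60 mm here. To push it in, the fingertip must fit wholly within it.
- catch (a joint): Travel of the catch pad (m): 0 out, 0.006 fully in. It gives from about 1 N, needs 4 to 5 N fully in, and springs back. Past about 0.004 it frees the drawer, which a spring pushes some 55 mm out towards the robot within half a second.
- front_inside (a point): Point on the drawer, moving with it: middle of the upper edge of the drawer front's inner face, 70 mm above the table; axes as the chest. Shut, it lies in the chest's front plane. Behind the face the drawer is empty for 50 mm; inside it is 308 mm wide, its floor 44 mm below this point. The front is 12 mm thick, 356 mm wide; its outer half stands 6 mm higher.
- drawer (a joint): How far the drawer is out along the chest's -x (m): 0 shut, 0.12 at its stop. The catch holds it at 0. Once freed it slides with about 1 N of friction plus 8 N per m/s, and stays where it is left.
- canister: Bystander, loose: tall screw-top aluminium canister, 64 mm across, 168 mm high, standing on the table beside the chest; origin at the centre of its underside.
- yoyo: Bystander, loose: pink acrylic yo-yo lying flat on the chest's deck, 56 mm across, 42 mm high; origin at the centre of its underside.
- hex_driver: Bystander, loose: stubby hex driver lying on the chest's deck, black handle 28 mm thick, 75 mm long in all along its x axis; origin under its middle.
- removal_tool: Bystander, loose: blue steel bearing removal tool lying flat on the table beside and in front of the chest, 82 mm long along its x axis, flat grip 40 by 24 by 8 mm; origin on its underside.
- axle_a: Bystander, loose: brass axle, 5 mm thick and 50 mm long along its x axis with a 10 mm hex collar, lying on the table beside and in front of the chest; origin under its middle.
- axle_b: Bystander, loose: a second brass axle like the first, lying beside the chest.
- oil: Bystander, loose: small bottle of bearing oil, 28 mm across, 70 mm high, standing on the table beside the chest; origin at the centre of its underside.

How it is judged (in metres and radians):
On the way, in this order (a step that is already met when the one before it is completed fails the run):
1. the concealed catch pad is pressed in and the drawer springs ajar (value of joint drawer above 0.03 m), for 0.05 s.
2. the drawer is drawn out to its stop (value of joint drawer above 0.11 m), for 0.1 s.
At the end, for the whole second after the job is handed in: The drawer stands open to its stop (at least 110 of 120 mm) and at rest, the catch pad has sprung back (within 2 mm), and every loose thing is within 25 mm of where it was at the start (value of joint drawer above 0.11 m and velocity of joint drawer between -0.01 and 0.01 m/s and value of joint catch below 0.002 m and distance of each of canister, yoyo, hex_driver, removal_tool, axle_a, axle_b, oil from where it was at the start of the episode below 0.025 m); the robot touches nothing.
It fails at once if a loose thing is lifted, carried or knocked more than 25 mm from its place (distance of any of canister, yoyo, hex_driver, removal_tool, axle_a, axle_b, oil from where it was at the start of the episode above 0.025 m).
It fails at once if the drawer front is gripped between the fingers (pushed on its outer and inner faces at once) (contact force between each of drawer_c0, drawer_c1 and the fingers above 1 N).
It also fails if it takes over 51 s, if anything falls off the work surface, if the arm or the gripper's body presses on something with over 40 N, if the wrist force passes 120 N, or if a joint passes its speed limit or range.

## Robot

A 6-joint arm with a two-finger parallel gripper is mounted at the origin on the work surface. World frame = base frame: x ahead of the robot, y to its left, z up, the work surface at z = 0. Lengths are in mm, angles in rad, forces in N, time in s.
With the tool pointing down it reaches from about 300 to 875 mm from the base axis. Payload 6.4 kg.
Tool frame: the origin (TCP) lies between the finger pads; the fingertips stand 19 mm ahead of it and the grasp point (between the pads) is the TCP; z points along the fingers, y is the direction in which the jaws open and shut (so a half turn about z gives the same grasp; the last joint's range is limited). The gripper opens to 88 mm and grips with 3 to 60 N. Pads are 18 mm wide; open, the fingers measure 123 mm over their backs; the gripper's body (75 mm by 187 mm) begins 45 mm behind the grasp point.
Start: joints at [1.06, 0.181, 1.607, -0, 1.354, -0.206], TCP at [172.547, 548.515, 257.714] pointing down, gripper open.
Joint ranges: [-2.99, 2.99], [-0.89, 2.07], [0.3, 2.58], [-1.14, 4.28], [0, 2.63], [-3.12, 3.12]. Speed limits (rad/s): [2.57, 2.57, 3.01, 3.14, 3.14, 3.14].

## Interface

Orientations are given as a 3x3 rotation matrix whose columns are the frame's x, y, z axes.
In Python, from workcell import readout, cams, ticket gives the robot as it stands.
- The arm moves only by the shell command python3 -m crank 'ROWS' [OPENING]. ROWS is JSON, a list of rows, each an object of numbers: "tx", "ty", "tz": the shift along the tool's x, y, z in units of 30 mm (1.0 is 30 mm); "ax", "ay", "az": the turn, a rotation vector about the tool's x, y, z in units of 5 degrees (1.0 is 5 degrees). In form: [{"tx": .., "ty": .., "tz": .., "ax": .., "ay": .., "az": ..}, ...]. A call has 1 to 12 rows; each row is the pose to reach, as a shift and turn from the pose commanded when the call began, along the tool's axes at that moment; what a row does not reach only later rows make up. A row lasts 1/12 s, in which the tool goes at most 41.7 mm and 7.16 degrees, less where a joint would pass 70% of its speed; a pose out of reach is approached as far as the arm can. A call with a gripper value outside its range is refused whole. OPENING is the finger opening in mm, from 0 to 88.1, set as the call begins (- or left out, the last holds). The fingers move at their own pace and stop on an object; the grip force is fixed at half the most. Time passes only in rows, so rows that repeat a pose let the fingers close. It gives the time, the measured TCP pose, the force and the opening at its end, in the units of the state.
- readout.state(): the state, without advancing time (a new reading comes with each control period).
- cams.get_image(name): name is "scene" or "top" or "wrist"; returns a dict with "frame" (400x640x3 uint8, red, green, blue), "z_map" (400x640 float32, mm along the optical axis (not along the pixel's ray), 0 where there is no reading), "fx", "fy", "cx", "cy" (pixels), "dist" ([k1, k2, p1, p2, k3] as OpenCV has them; the pictures are not rectified), "xyz" and "orientation" of the camera in the world. Camera axes: x right, y up, looking along -z (the intrinsics and any distortion apply to the point x, -y, -z); pixel columns grow to the right and rows downward; lengths in mm; the calibration is good to about 2 mm. A picture is of the moment at which its call begins.
- ticket.finish_job(): hands the job in, once; it reports no verdict.
The state is a dict: "time": time; "q": joint angles; "joint_vel": joint speeds; "effort": joint torques, N m; "eef_pos": TCP position; "tcp_rot": TCP orientation; "contact_force": force on the tool from outside, world axes, zero at the start; "ft_torque": the same for the moment, N m; "width": opening from 0.0 (shut) to 1.0 (fully open).
Only numpy, scipy, OpenCV 4.12 (cv2) and the standard library are available. Lean on these libraries where they do the work, as an engineer would, in place of code of your own. Each camera call takes 0.05 s, during which the arm holds its last target. There are 200 camera calls.

## Working session

There is one attempt and no reset: what is moved stays moved. The work goes in short steps, Python scripts to look and compute and a shell command to move; the robot and the scene stay as the last step left them, time stands still between calls to the robot, and variables do not carry over. Pictures are saved under pics/ and viewed, about 8 in all and at most 12, crops included, and the job is handed in when it is done.

```bash
mkdir -p pics; ls; python3 - <<'E'
from workcell import readout,cams
import cv2,numpy as np,pickle
s=readout.state();print({k:np.round(v,3).tolist() for k,v in s.items()})
for n in ("top","scene"):
    d=cams.get_image(n);pickle.dump(d,open(f"pics/{n}0.pkl","wb"))
    print(n,{k:np.round(v,3).tolist() for k,v in d.items() if k not in("frame","z_map")})
    cv2.imwrite(f"pics/{n}0.png",d["frame"][:,:,::-1])
E
```

```text
pics
{'time': 0.0, 'q': [1.06, 0.182, 1.608, 0.0, 1.354, -0.206], 'joint_vel': [0.001, 0.0, -0.001, -0.001, 0.001, -0.0], 'effort': [0.0, -43.386, -34.186, 0.07, 0.038, -0.0], 'eef_pos': [172.285, 548.066, 256.818], 'tcp_rot': [[-0.954, 0.3, -0.001], [0.3, 0.954, -0.002], [0.0, -0.002, -1.0]], 'contact_force': [-0.153, 0.346, -1.106], 'ft_torque': [0.011, -0.055, -0.054], 'width': 1.001}
top {'fx': 499.83, 'fy': 499.83, 'cx': 311.821, 'cy': 201.114, 'dist': [0.007, 0.0, 0.0, 0.0, 0.0], 'xyz': [507.552, 9.497, 1118.027], 'orientation': [[-0.028, 0.994, -0.102], [-0.999, -0.03, -0.017], [-0.02, 0.101, 0.995]]}
scene {'fx': 399.146, 'fy': 399.146, 'cx': 317.279, 'cy': 206.171, 'dist': [-0.007, 0.0, 0.0, 0.0, 0.0], 'xyz': [972.423, -702.563, 609.397], 'orientation': [[0.892, -0.258, 0.372], [0.452, 0.482, -0.751], [0.015, 0.838, 0.546]]}
```

View pics/top0.png

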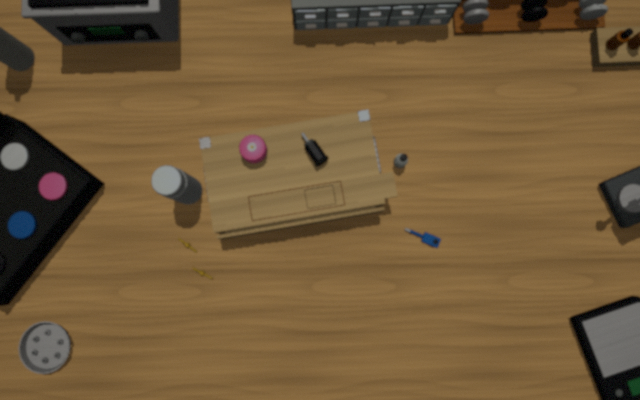

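View pics/scene0.png

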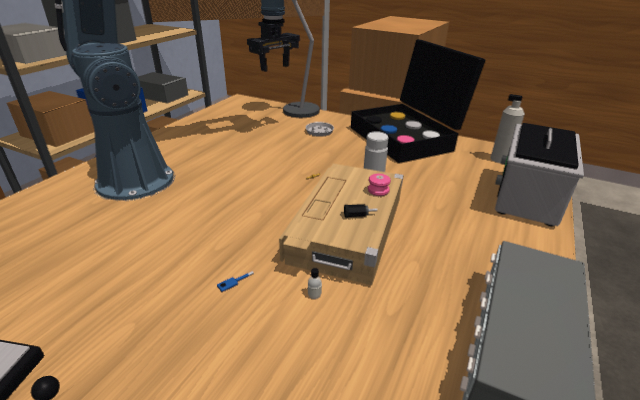

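The top view shows the chest in the middle, with the strip from (249,207) to (344,193) and a pad-like rectangle near (320,197). I'll zoom in and compute corner coordinates.

```bash
cat > h.py <<'E'
import numpy as np,cv2,pickle
def ray(d,px):
    K=np.array([[d["fx"],0,d["cx"]],[0,d["fy"],d["cy"]],[0,0,1]])
    u=cv2.undistortPoints(np.array(px,float).reshape(-1,1,2),K,np.array(d["dist"],float))[:,0]
    return np.c_[u[:,0],-u[:,1],-np.ones(len(u))]@np.array(d["orientation"]).T
def onplane(d,px,z):
    r=ray(d,px);o=np.array(d["xyz"]);return o+r*((z-o[2])/r[:,2])[:,None]
def zworld(d):
    v,u=np.mgrid[:400,:640];r=ray(d,np.c_[u.ravel(),v.ravel()])
    return (np.array(d["xyz"])+r*d["z_map"].reshape(-1,1)).reshape(400,640,3)
E
python3 - <<'E'
from h import *
d=pickle.load(open("pics/top0.pkl","rb"))
f=d["frame"][100:250,190:410,::-1]
f=cv2.resize(f,None,fx=3.6,fy=3.6,interpolation=cv2.INTER_CUBIC)
f=cv2.convertScaleAbs(f,alpha=1.6)
cv2.imwrite("pics/topcrop.png",f)
w=zworld(d)
m=((abs(w[...,2]-90)<4)).astype(np.uint8);m[:,:200]=0;m[:,420:]=0;m[:100]=0;m[260:]=0
c=max(cv2.findContours(cv2.morphologyEx(m,cv2.MORPH_OPEN,np.ones((3,3))),0,2)[0],key=cv2.contourArea)
P=w[c[:,0,1],c[:,0,0],:2].astype(np.float32)
r=cv2.minAreaRect(P);print(r,cv2.boxPoints(r), np.median(w[m>0][:,2]))
for p in [(279,203),(260,206),(320,197),(320,190),(340,196)]:print(p,w[p[1],p[0]])
E
```

```text
((680.0936279296875, 58.90995788574219), (200.88211059570312, 382.17181396484375), 8.128843307495117) [[ 553.6423   233.87363]
 [ 607.6812  -144.45837]
 [ 806.545   -116.05371]
 [ 752.50604  262.2783 ]] 88.4534559189799
(279, 203) [611.33439511  95.56005857  88.23407677]
(260, 206) [606.49797205 135.4022116   86.03815653]
(320, 197) [621.46728324  10.22814205  86.11350971]
(320, 190) [636.06809345   9.7867427   86.41967408]
(340, 196) [621.71804897 -31.11811571  91.16154642]
```

View pics/topcrop.png

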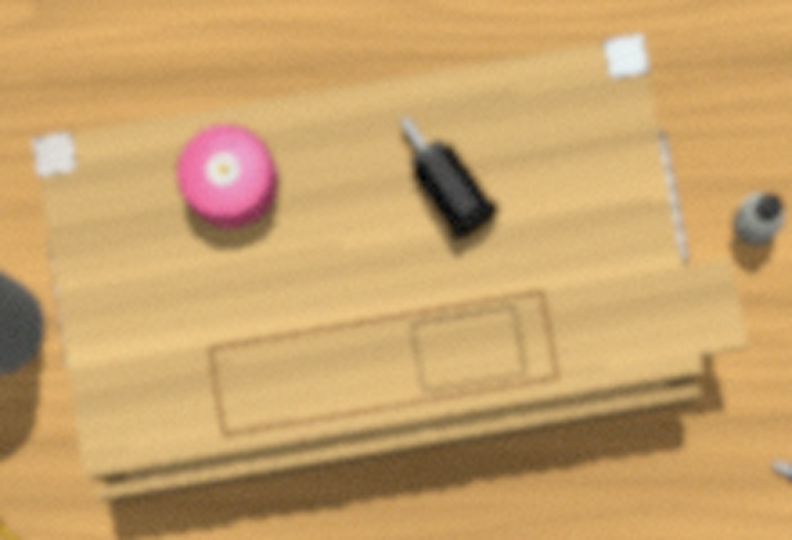

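The crop shows the strip outline (corners (209,347), (544,292), (557,380), (224,435)) and the pad outline inside it on the right (412,325)–(525,375). Next I compare these with the known sizes.

```bash
python3 - <<'E'
from h import *
d=pickle.load(open("pics/top0.pkl","rb"))
def q(p,z=90): return onplane(d,np.array(p)/3.6+[190-.36,100-.36],z)[:,:2]
S=q([(209,347),(544,292),(557,380),(224,435)]);Pd=q([(412,325),(518,303),(525,375),(424,391)],88)
for n,a in(("strip",S),("pad",Pd)):
    print(n,a.round(1).tolist(),"c",a.mean(0).round(1),"sides",[round(float(np.linalg.norm(a[i]-a[(i+1)%4])),1) for i in range(4)])
yv=(S[0]-S[1]+S[3]-S[2]);yv/=np.linalg.norm(yv);xv=np.array([yv[1],-yv[0]])
xv2=(S[0]+S[1]-S[2]-S[3]);print("yaw",np.degrees(np.arctan2(xv[1],xv[0])),np.degrees(np.arctan2(xv2[1],xv2[0])))
o=Pd.mean(0)-S.mean(0);print("pad in strip",o@xv,o@yv)
c=S.mean(0)-(-64)*xv;print("chest c",c)
# front top edge, back corners (deck corners)
E=q([(92,474),(702,372),(640,45),(35,140)]);print([(round(float((e-c)@xv)),round(float((e-c)@yv))) for e in E])
# drawer front upper edge z76
E=q([(105,495),(700,395)],76);print([(round(float((e-c)@xv)),round(float((e-c)@yv))) for e in E])
for n,p,z in(("yoyo",(226,176),42+90),("hex",(455,195),104),("oil",(768,205),70)):
    e=q([p],z)[0];print(n,e.round(),((e-c)@xv).round(),((e-c)@yv).round())
for n,p,z in(("canister",(168,182),168),("axa",(189,246),3),("axb",(203,273),3),("tool",(430,239),4)):
    e=onplane(d,[p],z)[0,:2];print(n,e.round(),((e-c)@xv).round(),((e-c)@yv).round())
E
```

```text
strip [[627.7, 160.1], [653.6, -33.8], [602.5, -39.5], [576.6, 152.3]] c [615.1  59.8] sides [195.7, 51.4, 193.5, 51.6]
pad [[637.1, 42.8], [648.0, -18.7], [606.1, -21.3], [598.6, 37.0]] c [622.4   9.9] sides [62.5, 41.9, 58.8, 38.9]
yaw 7.648104111461191 7.544618602891855
pad in strip 0.6505854146873917 -50.373997615563056
chest c [678.52855852  68.29366012]
[(-100, 175), (-99, -179), (96, -177), (99, 180)]
[(-112, 172), (-111, -178)]
yoyo [719. 143.] 50.0 69.0
hex [709.  16.] 23.0 -56.0
oil [ 704. -168.] -6.0 -238.0
canister [651. 302.] 3.0 236.0
axa [530. 306.] -116.0 255.0
axb [469. 275.] -180.0 233.0
tool [ 530. -230.] -187.0 -276.0
```

The sizes agree (strip 195×51, pad 59×39 to the gap's edges, front edge at x=-100, ±179). Chest is at (678.5, 68.3), yaw 7.6°, and the pad candidate is at strip y ≈ -50. Now I move above it with the fingers shut and jaws along chest y.

```bash
R='{"tx":-19.67,"ty":-12.63,"az":-5.02}'; python3 -m crank '[{"tx":-19.67,"ty":-12.63,"az":-5.02},{"tx":-19.67,"ty":-12.63,"az":-5.02},{"tx":-19.67,"ty":-12.63,"az":-5.02},{"tx":-19.67,"ty":-12.63,"az":-5.02},{"tx":-19.67,"ty":-12.63,"az":-5.02},{"tx":-19.67,"ty":-12.63,"az":-5.02},{"tx":-19.67,"ty":-12.63,"az":-5.02},{"tx":-19.67,"ty":-12.63,"az":-5.02},{"tx":-19.67,"ty":-12.63,"az":-5.02},{"tx":-19.67,"ty":-12.63,"az":-5.02},{"tx":-19.67,"ty":-12.63,"az":-5.02},{"tx":-19.67,"ty":-12.63,"az":-5.02}]' 0
python3 - <<'E'
from workcell import readout
import numpy as np
s=readout.state();p=s["eef_pos"];R=np.array(s["tcp_rot"]);print(R.round(3).tolist())
print(s["time"],"to go units",(R.T@(np.array([621.7,9.9,150])-p)/30).round(2),"yaw err deg",97.6-np.degrees(np.arctan2(R[1,1],R[0,1])))
E
```

```text
[[-0.954, 0.3, -0.001], [0.3, 0.954, -0.001], [0.0, -0.001, -1.0]]
0.1 to go units [-19.67 -12.61   3.58] yaw err deg 25.062262282360265schema error: expected keys tx, ty, tz, ax, ay, az
```

```bash
python3 -m crank '[{"tx":-19.67,"ty":-12.63,"tz":0,"ax":0,"ay":0,"az":-5.02},{"tx":-19.67,"ty":-12.63,"tz":0,"ax":0,"ay":0,"az":-5.02},{"tx":-19.67,"ty":-12.63,"tz":0,"ax":0,"ay":0,"az":-5.02},{"tx":-19.67,"ty":-12.63,"tz":0,"ax":0,"ay":0,"az":-5.02},{"tx":-19.67,"ty":-12.63,"tz":0,"ax":0,"ay":0,"az":-5.02},{"tx":-19.67,"ty":-12.63,"tz":0,"ax":0,"ay":0,"az":-5.02},{"tx":-19.67,"ty":-12.63,"tz":0,"ax":0,"ay":0,"az":-5.02},{"tx":-19.67,"ty":-12.63,"tz":0,"ax":0,"ay":0,"az":-5.02},{"tx":-19.67,"ty":-12.63,"tz":0,"ax":0,"ay":0,"az":-5.02},{"tx":-19.67,"ty":-12.63,"tz":0,"ax":0,"ay":0,"az":-5.02},{"tx":-19.67,"ty":-12.63,"tz":0,"ax":0,"ay":0,"az":-5.02},{"tx":-19.67,"ty":-12.63,"tz":0,"ax":0,"ay":0,"az":-5.02}]' 0
cat > togo.py <<'E'
import sys,numpy as np
from workcell import readout
s=readout.state();p=s["eef_pos"];R=np.array(s["tcp_rot"])
print(R.round(3).tolist(),"F",np.round(s["contact_force"],2))
print(s["time"],"pos",np.round(p,1),"to go units",(R.T@(np.array(eval(sys.argv[1]))-p)/30).round(2),"yaw err deg",97.6-np.degrees(np.arctan2(R[1,1],R[0,1])))
E
python3 togo.py 621.7,9.9,150
```

```text
time: 1.1
eef_pos: [486.9, 170.8, 257.6]
tcp_rot: [[-0.991, -0.133, -0.0], [-0.133, 0.991, 0.0], [0.0, 0.0, -1.0]]
contact_force: [0.7, 0.6, 0.6]
width: 0.116
[[-0.991, -0.133, -0.0], [-0.133, 0.991, 0.0], [0.0, 0.0, -1.0]] F [0.72 0.58 0.55]
1.1 pos [486.9 170.8 257.6] to go units [-3.74 -5.91  3.58] yaw err deg -0.024060385994516764
```

```bash
python3 -m crank '[{"tx":-3.74,"ty":-5.91,"tz":0,"ax":0,"ay":0,"az":0},{"tx":-3.74,"ty":-5.91,"tz":0,"ax":0,"ay":0,"az":0},{"tx":-3.74,"ty":-5.91,"tz":0,"ax":0,"ay":0,"az":0},{"tx":-3.74,"ty":-5.91,"tz":0,"ax":0,"ay":0,"az":0},{"tx":-3.74,"ty":-5.91,"tz":0,"ax":0,"ay":0,"az":0},{"tx":-3.74,"ty":-5.91,"tz":3.58,"ax":0,"ay":0,"az":0},{"tx":-3.74,"ty":-5.91,"tz":3.58,"ax":0,"ay":0,"az":0},{"tx":-3.74,"ty":-5.91,"tz":3.58,"ax":0,"ay":0,"az":0},{"tx":-3.74,"ty":-5.91,"tz":3.58,"ax":0,"ay":0,"az":0},{"tx":-3.74,"ty":-5.91,"tz":3.58,"ax":0,"ay":0,"az":0},{"tx":-3.74,"ty":-5.91,"tz":3.58,"ax":0,"ay":0,"az":0}]' 0
python3 togo.py 621.7,9.9,112
python3 - <<'E'
from workcell import cams
import cv2,pickle
d=cams.get_image("wrist");pickle.dump(d,open("pics/w0.pkl","wb"));cv2.imwrite("pics/w0.png",d["frame"][:,:,::-1])
E
```

```text
time: 2.02
eef_pos: [622.0, 11.9, 152.2]
tcp_rot: [[-0.991, -0.133, 0.002], [-0.133, 0.991, -0.0], [-0.002, -0.001, -1.0]]
contact_force: [1.4, 0.5, 1.3]
width: 0.01
[[-0.991, -0.133, 0.002], [-0.133, 0.991, -0.0], [-0.002, -0.001, -1.0]] F [1.41 0.52 1.27]
2.0167 pos [622.   11.9 152.2] to go units [ 0.02 -0.06  1.34] yaw err deg -0.052800421248036855
```

View pics/w0.png

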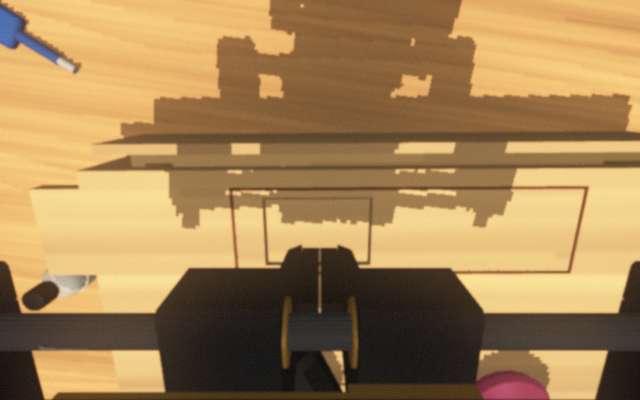

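The wrist view shows the strip outline (231,188)–(587,187) and the pad outline (264,198)–(371,198), with its lower edge near row 264. I'll cross-check the pad position.

```bash
python3 - <<'E'
from h import *
d=pickle.load(open("pics/w0.pkl","rb"))
a=onplane(d,[(264,198),(371,198),(370,263.5),(265.5,264)],88)[:,:2];print(a.round(1).tolist(),a.mean(0),[round(float(np.linalg.norm(a[i]-a[(i+1)%4])),1) for i in range(4)])
s=onplane(d,[(231,188),(587,187.5),(570,272)],90)[:,:2];print(s.round(1).tolist(),(s[0]+s[2])/2)
E
```

```text
[[606.6, -21.0], [598.7, 38.0], [638.1, 44.3], [646.7, -16.5]] [622.51059342  11.19838812] [59.5, 39.9, 61.4, 40.3]
[[602.8, -39.1], [576.6, 152.9], [626.8, 160.5]] [614.81226624  60.72534151]
```

Both views agree on about (622, 10.5). Descending to just above the pad.

```bash
python3 -m crank '[{"tx":0,"ty":0,"tz":0.6,"ax":0,"ay":0,"az":0},{"tx":0,"ty":0,"tz":1.1,"ax":0,"ay":0,"az":0},{"tx":0,"ty":0,"tz":1.2,"ax":0,"ay":0,"az":0},{"tx":0,"ty":0,"tz":1.2,"ax":0,"ay":0,"az":0},{"tx":0,"ty":0,"tz":1.2,"ax":0,"ay":0,"az":0}]' 0
python3 togo.py 622,10.5,107
```

```text
time: 2.48
eef_pos: [622.0, 11.9, 116.3]
tcp_rot: [[-0.991, -0.133, 0.003], [-0.133, 0.991, -0.0], [-0.003, -0.001, -1.0]]
contact_force: [-0.3, 0.5, 0.5]
width: 0.008
[[-0.991, -0.133, 0.003], [-0.133, 0.991, -0.0], [-0.003, -0.001, -1.0]] F [-0.3   0.54  0.47]
2.4833 pos [622.   11.9 116.3] to go units [ 0.01 -0.05  0.31] yaw err deg -0.054826267456135724
```

```bash
python3 -m crank '[{"tx":0,"ty":-0.04,"tz":0.1,"ax":0,"ay":0,"az":0},{"tx":0,"ty":-0.04,"tz":0.2,"ax":0,"ay":0,"az":0},{"tx":0,"ty":-0.04,"tz":0.25,"ax":0,"ay":0,"az":0},{"tx":0,"ty":-0.04,"tz":0.3,"ax":0,"ay":0,"az":0},{"tx":0,"ty":-0.04,"tz":0.35,"ax":0,"ay":0,"az":0},{"tx":0,"ty":-0.04,"tz":0.35,"ax":0,"ay":0,"az":0}]' 0
```

```text
time: 2.98
eef_pos: [621.4, 10.7, 103.9]
tcp_rot: [[-0.991, -0.133, 0.001], [-0.133, 0.991, -0.0], [-0.001, -0.0, -1.0]]
contact_force: [0.2, -0.4, 2.6]
width: 0.006
```

Contact at 2.6 N and below deck level, so the pad is giving. I'll press on a little.

```bash
python3 -m crank '[{"tx":0,"ty":0,"tz":0.04,"ax":0,"ay":0,"az":0},{"tx":0,"ty":0,"tz":0.08,"ax":0,"ay":0,"az":0},{"tx":0,"ty":0,"tz":0.12,"ax":0,"ay":0,"az":0},{"tx":0,"ty":0,"tz":0.12,"ax":0,"ay":0,"az":0}]' 0; python3 togo.py 622,10.5,101
```

```text
time: 3.32
eef_pos: [621.4, 10.6, 101.3]
tcp_rot: [[-0.991, -0.133, 0.0], [-0.133, 0.991, -0.0], [-0.0, -0.0, -1.0]]
contact_force: [-3.4, -0.1, 9.4]
width: 0.005
[[-0.991, -0.133, 0.0], [-0.133, 0.991, -0.0], [-0.0, -0.0, -1.0]] F [-3.37 -0.14  9.38]
3.3167 pos [621.4  10.6 101.3] to go units [-0.02 -0.01  0.01] yaw err deg -0.04178556949995027
```

```bash
python3 -m crank '[{"tx":0,"ty":0,"tz":0,"ax":0,"ay":0,"az":0},{"tx":0,"ty":0,"tz":0,"ax":0,"ay":0,"az":0},{"tx":0,"ty":0,"tz":0,"ax":0,"ay":0,"az":0},{"tx":0,"ty":0,"tz":0,"ax":0,"ay":0,"az":0},{"tx":0,"ty":0,"tz":-0.5,"ax":0,"ay":0,"az":0},{"tx":0,"ty":0,"tz":-1.5,"ax":0,"ay":0,"az":0},{"tx":0,"ty":0,"tz":-2,"ax":0,"ay":0,"az":0},{"tx":0,"ty":0,"tz":-2,"ax":0,"ay":0,"az":0},{"tx":0,"ty":0,"tz":-2,"ax":0,"ay":0,"az":0}]' 0
python3 - <<'E'
from workcell import cams
import cv2,pickle,numpy as np
d=cams.get_image("wrist");pickle.dump(d,open("pics/w1.pkl","wb"));cv2.imwrite("pics/w1.png",d["frame"][:,:,::-1])
d=cams.get_image("top");pickle.dump(d,open("pics/t1.pkl","wb"))
E
```

```text
time: 4.07
eef_pos: [621.4, 10.7, 160.5]
tcp_rot: [[-0.991, -0.133, 0.001], [-0.133, 0.991, -0.0], [-0.001, -0.0, -1.0]]
contact_force: [-0.6, -0.3, -1.2]
width: 0.004
```

View pics/w1.png

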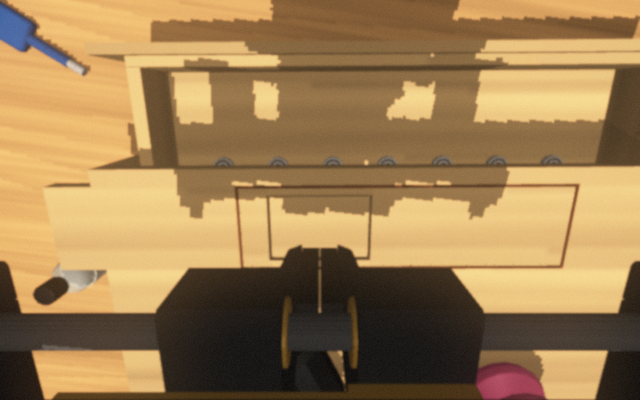

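The drawer is ajar: its front spans rows 43–69, its inner edge is at row 69, and bearings lie inside near the deck edge (row 163). Now I locate the inner face.

```bash
python3 - <<'E'
from h import *
d=pickle.load(open("pics/w1.pkl","rb"))
th=np.radians(7.6);xv=np.array([np.cos(th),np.sin(th)]);yv=np.array([-xv[1],xv[0]]);c=np.array([678.5,68.3])
def loc(p,z):
    e=onplane(d,p,z)[:,:2]-c;return np.c_[e@xv,e@yv].round(1).tolist()
print("inner",loc([(200,70),(320,69),(500,68)],70),"step",loc([(200,55),(500,54)],76),"deckfront",loc([(200,167),(500,167)],90),"bearing",loc([(333,160)],35))
w=zworld(d)
for r in (60,66,75,90,110,130,150,160):
    e=w[r,330]; print(r,e[2].round(),((e[:2]-c)@xv).round(1))
for X in(-138,-100-55+9+8):print(X,(c+X*xv+0*yv).round(1))
E
```

```text
inner [[-152.6, -117.7], [-153.2, -49.0], [-153.8, 53.8]] step [[-159.9, -115.1], [-160.5, 49.9]] deckfront [[-100.1, -116.2], [-100.3, 51.8]] bearing [[-95.0, -39.6]]
60 70.0 -157.9
66 69.0 -154.9
75 25.0 -152.7
90 26.0 -142.7
110 26.0 -129.2
130 26.0 -115.2
150 27.0 -100.9
160 30.0 -94.2
-138 [541.7  50. ]
-138 [541.7  50. ]
```

The drawer is out about 54 mm, with its floor at z=26. The fingertip will enter at chest x=-130, y=0, tip z≈48.

```bash
python3 togo.py 549.6,51.1,67
```

```text
[[-0.991, -0.133, -0.003], [-0.133, 0.991, 0.0], [0.002, 0.001, -1.0]] F [-0.11 -0.96 -0.05]
4.1667 pos [620.1  10.9 158.5] to go units [2.14 1.64 3.06] yaw err deg -0.03867188595197035
```

```bash
python3 -m crank '[{"tx":1.1,"ty":0.8,"tz":0,"ax":0,"ay":0,"az":0},{"tx":2.1,"ty":1.6,"tz":0,"ax":0,"ay":0,"az":0},{"tx":2.1,"ty":1.6,"tz":0,"ax":0,"ay":0,"az":0},{"tx":2.1,"ty":1.6,"tz":0,"ax":0,"ay":0,"az":0},{"tx":2.1,"ty":1.6,"tz":0.8,"ax":0,"ay":0,"az":0},{"tx":2.1,"ty":1.6,"tz":1.6,"ax":0,"ay":0,"az":0},{"tx":2.1,"ty":1.6,"tz":2.4,"ax":0,"ay":0,"az":0},{"tx":2.1,"ty":1.6,"tz":3.0,"ax":0,"ay":0,"az":0},{"tx":2.1,"ty":1.6,"tz":3.05,"ax":0,"ay":0,"az":0},{"tx":2.1,"ty":1.6,"tz":3.05,"ax":0,"ay":0,"az":0}]' 0; python3 togo.py 468.5,40.3,67
```

```text
time: 5.0
eef_pos: [551.9, 49.6, 67.2]
tcp_rot: [[-0.991, -0.132, -0.003], [-0.132, 0.991, 0.0], [0.003, 0.001, -1.0]]
contact_force: [-0.4, 0.3, 0.0]
width: 0.003
[[-0.991, -0.132, -0.003], [-0.132, 0.991, 0.0], [0.003, 0.001, -1.0]] F [-0.4   0.27  0.02]
5.0 pos [551.9  49.6  67.2] to go units [2.79 0.06 0.02] yaw err deg -0.005159598312914682
```

```bash
python3 -m crank '[{"tx":0.2,"ty":0,"tz":0,"ax":0,"ay":0,"az":0},{"tx":0.4,"ty":0,"tz":0,"ax":0,"ay":0,"az":0},{"tx":0.6,"ty":0,"tz":0,"ax":0,"ay":0,"az":0},{"tx":0.8,"ty":0,"tz":0,"ax":0,"ay":0,"az":0},{"tx":1.0,"ty":0,"tz":0,"ax":0,"ay":0,"az":0},{"tx":1.2,"ty":0,"tz":0,"ax":0,"ay":0,"az":0},{"tx":1.4,"ty":0,"tz":0,"ax":0,"ay":0,"az":0},{"tx":1.6,"ty":0,"tz":0,"ax":0,"ay":0,"az":0},{"tx":1.8,"ty":0,"tz":0,"ax":0,"ay":0,"az":0},{"tx":2.0,"ty":0,"tz":0,"ax":0,"ay":0,"az":0},{"tx":2.2,"ty":0,"tz":0,"ax":0,"ay":0,"az":0},{"tx":2.4,"ty":0,"tz":0,"ax":0,"ay":0,"az":0}]' 0
```

```text
time: 6.0
eef_pos: [480.3, 40.3, 68.7]
tcp_rot: [[-0.991, -0.133, -0.0], [-0.133, 0.991, -0.0], [0.0, -0.0, -1.0]]
contact_force: [1.5, -0.4, 1.2]
width: 0.002
```

```bash
python3 -m crank '[{"tx":0.1,"ty":0,"tz":0,"ax":0,"ay":0,"az":0},{"tx":0.2,"ty":0,"tz":0,"ax":0,"ay":0,"az":0},{"tx":0.3,"ty":0,"tz":0,"ax":0,"ay":0,"az":0},{"tx":0.35,"ty":0,"tz":0,"ax":0,"ay":0,"az":0},{"tx":0.4,"ty":0,"tz":0,"ax":0,"ay":0,"az":0},{"tx":0.4,"ty":0,"tz":0,"ax":0,"ay":0,"az":0}]' 0
```

```text
time: 6.5
eef_pos: [471.5, 39.0, 69.3]
tcp_rot: [[-0.991, -0.132, 0.006], [-0.132, 0.991, 0.001], [-0.006, -0.0, -1.0]]
contact_force: [10.0, 2.8, -6.7]
width: -0.0
```

10 N at a face position of about 118 mm means it's at the stop. Unhooking: back off, lift, then check.

```bash
python3 -m crank '[{"tx":0,"ty":0,"tz":0,"ax":0,"ay":0,"az":0},{"tx":-0.3,"ty":0,"tz":0,"ax":0,"ay":0,"az":0},{"tx":-0.6,"ty":0,"tz":0,"ax":0,"ay":0,"az":0},{"tx":-0.6,"ty":0,"tz":0,"ax":0,"ay":0,"az":0},{"tx":-0.6,"ty":0,"tz":-0.7,"ax":0,"ay":0,"az":0},{"tx":-0.6,"ty":0,"tz":-1.8,"ax":0,"ay":0,"az":0},{"tx":-0.6,"ty":0,"tz":-3.0,"ax":0,"ay":0,"az":0},{"tx":-0.6,"ty":0,"tz":-4.2,"ax":0,"ay":0,"az":0},{"tx":-0.6,"ty":0,"tz":-5.4,"ax":0,"ay":0,"az":0},{"tx":-0.6,"ty":0,"tz":-5.4,"ax":0,"ay":0,"az":0},{"tx":-0.6,"ty":0,"tz":-5.4,"ax":0,"ay":0,"az":0}]' 0
python3 - <<'E'
from workcell import cams
import cv2,pickle,numpy as np
for n in("wrist","top","scene"):
    d=cams.get_image(n);pickle.dump(d,open(f"pics/{n}2.pkl","wb"));cv2.imwrite(f"pics/{n}2.png",d["frame"][:,:,::-1])
E
```

```text
time: 7.42
eef_pos: [488.1, 41.0, 232.9]
tcp_rot: [[-0.991, -0.133, 0.004], [-0.133, 0.991, -0.001], [-0.004, -0.001, -1.0]]
contact_force: [-0.4, 0.5, 0.0]
width: 0.004
```

View pics/wrist2.png

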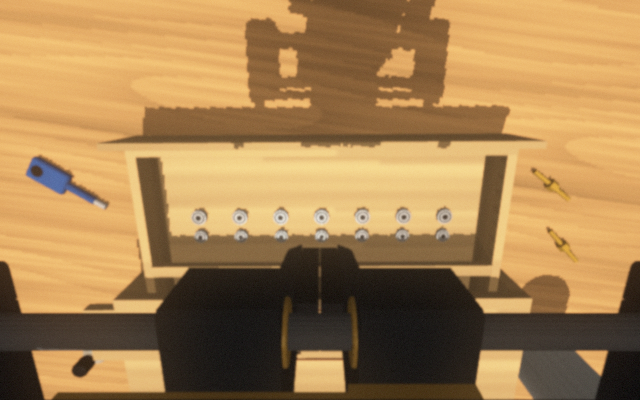

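View pics/scene2.png

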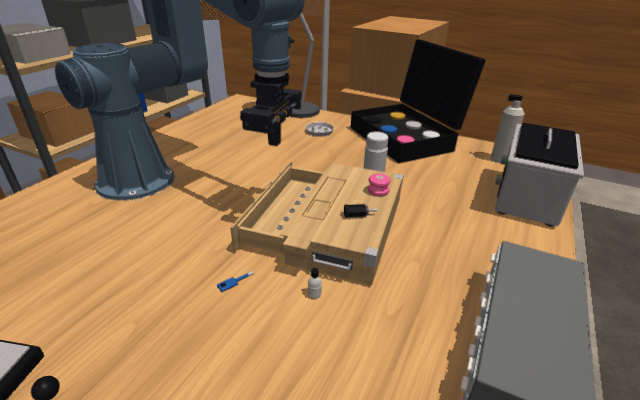

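The wrist view shows the drawer wide open (inner edge at about row 157) and the scene view shows every loose thing in its place. I'll measure the opening and the movement of the loose things.

```bash
python3 - <<'E'
from h import *
from workcell import readout
d=pickle.load(open("pics/wrist2.pkl","rb"))
th=np.radians(7.6);xv=np.array([np.cos(th),np.sin(th)]);c=np.array([678.5,68.3])
w=zworld(d)
for col in(220,320,420):
    z=w[135:185,col,2];k=135+np.where(z>60)[0].max();e=onplane(d,[(col,k+.5)],70)[0,:2];print(col,k,"drawer out",-100-((e-c)@xv).round(1))
a,b=[pickle.load(open(f"pics/scene{i}.pkl","rb"))for i in"02"]
df=np.abs(a["frame"].astype(int)-b["frame"]).max(2)
for n,(x0,y0,x1,y1) in dict(canister=(362,130,390,170),yoyo=(366,172,393,197),hex=(342,202,380,219),tool=(215,268,257,293),oil=(305,266,325,300)).items():
    print(n,(df[y0:y1,x0:x1]>40).mean().round(3))
A,B=[pickle.load(open(f"pics/top{i}.pkl","rb"))["frame"] for i in"02"]
df=np.abs(A.astype(int)-B).max(2)
for n,(x0,y0,x1,y1) in dict(axa=(180,236,200,254),axb=(193,264,214,281)).items():print(n,(df[y0:y1,x0:x1]>40).mean().round(3))
s=readout.state();print(s["time"],s["contact_force"])
E
```

```text
220 156 drawer out 119.19999999999999
320 156 drawer out 119.30000000000001
420 155 drawer out 120.19999999999999
canister 0.0
yoyo 0.0
hex 0.0
tool 0.0
oil 0.0
axa 0.0
axb 0.0
7.5667 [ 0.07743691 -0.32092424 -0.33705087]
```

```bash
python3 -c "
from workcell import ticket
print(ticket.finish_job())"
```

```text
the job is handed in; nothing more can be done
None
```

The drawer is open to its stop, and I handed the job in after about 7.6 s of robot time; no verdict came back.

- **Catch pad:** I found the pad at strip y ≈ -50 mm, with the top and wrist cameras agreeing to about 1.5 mm. The closed fingertips pressed it fully in (about 9 N at the end), and the drawer sprang out about 54 mm.
- **Drawer:** I hooked the fingertip behind the front and drew it until the force rose to about 10 N at the stop. Afterwards I backed off and lifted clear.
- **Last checks:** The drawer measures 119–120 mm out. Image differences show no change at any of the seven loose things. The wrist force is near zero and the tool stands well above the chest.
- **Not measured:** I did not measure the pad's spring-back after release; nothing was touching it. No check failed or disagreed.

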